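Find the full glaze pot and offer it to the jar shaker

TASK

The jar shaker's speed lever was left on fast: set it to idle, standing straight up. Then lift the two look-alike brown glaze pots in turn to feel which is the heavier, so the full one; the lighter, nearly empty one stays standing upright on the bench. Finish while holding the full pot upright and still in the gripper, centred just above the shaker's cradle without touching the shaker; keep both pots upright throughout and leave the other things where they are.

Things in the scene. Friction and masses are not known exactly. Their poses are not given: they have to be found in the camera images.
- speed_lever (a joint): Speed lever of the jar shaker, rad: 0 = straight up (idle), positive = leaning away from the shaker's front along its +x (faster), stops at -0.9 and +0.9; found at 0.4 to 0.8. It swings in the shaker's x-z plane about lever_pivot and stays where it is left; friction 0.10 N m, so about 1.6 N at the grip moves it.
- lever_grip (a point): Middle of the lever's black round grip, 18 mm across and 32 mm long, at the end of an 8 mm steel rod; 64 mm from the pivot (the grip ends 78 mm from it).
- lever_pivot (a point): Pivot of the speed lever, 76 mm above the bench, 60 mm to the shaker's right (-y) of its middle; the axes are those of the shaker, the hinge lies along y.
- cradle_rim (a point): Centre of the mouth of the cradle, an open round black cup 68 mm across outside, 58 mm inside and 18 mm deep, 92 mm above the bench on the shaker's left (+y) half, 115 mm from the lever.
- shaker: Grey jar shaker fixed to the bench, 130 x 230 mm, flat top 66 mm high; origin under its middle, x = from its front (robot side) to its back, y = to its left. Turned by up to 0.25 rad either way.
- pot_1_mid (a point): Middle of a brown glaze pot with white screw cap, round, 47 mm across and 75 mm high (the cap, 42 mm across, is the top 16 mm); half-way up (37.5 mm). Stands loose and upright on the bench. Its twin looks the same; either may be the heavier: the nearly empty one weighs 90 to 160 g, the full one 310 to 460 g.
- pot_2_mid (a point): Middle of the twin pot, same shape and size as the other, half-way up (37.5 mm). They stand at least 100 mm apart; weight alone tells them apart, and the name says nothing of it.
- bowl: Bystander: green bowl, 96 mm across, 46 mm high; origin under its middle.
- cup: Bystander: pale cup, 66 mm across and high; origin under its middle.
- stone_vase: Bystander: small round stone-grey pot, 64 mm across, 59 mm high; origin under its middle.
There are look-alikes about, which are no part of the job. Leave any green look-alike of the part that bears pot_2_mid alone. Leave any purple look-alike of the part that bears pot_1_mid alone.

How it is judged:
By the outcome, as a careful person would: the job done as asked, in the order asked, and still so for the second after the job is handed in, while the arm keeps its last pose, push and grip.
It also fails if it takes over 72 s, if anything falls off the work surface, if the arm or the gripper's body presses on something with over 40 N, if the wrist force passes 120 N, or if a joint passes its speed limit or range.

ROBOT

A 6-joint arm with a two-finger parallel gripper is mounted at the origin on the work surface; the furniture and walls round the work are solid. World frame = base frame: x ahead of the robot, y to its left, z up, the work surface at z = 0. Lengths are in m, angles in rad, forces in N, time in s.
With the tool pointing down it reaches from about 0.35 to 0.775 m from the base axis. Payload 5.5 kg.
Tool frame: the origin (TCP) lies at the very end of the fingers, on their centre line; the grasp point (between the pads) lies 19 mm behind it (env.grip_point_offset is the distance from the TCP to the grasp point, in m); z points along the fingers, y is the line along which they close (so a half turn about z gives the same grasp; the last joint's range is limited). The gripper opens to 85 mm and grips with 20 to 120 N. Pads are 22 mm wide; open, the fingers measure 114 mm over their backs; the gripper's body (76 mm by 85 mm) begins 54 mm behind the grasp point. The pads swing forward as they close: fully open they stand 13 mm farther back than shut.
Start: joints at [1.189, 0.313, 0.046, 1.304, 0, 1.431], TCP at [0.138, 0.558, 0.208] pointing down, gripper open.
Joint ranges: [-2.76, 2.76], [-0.86, 1.69], [-1.03, 1.26], [-2.2, 2.34], [-1.47, 1.5], [-3.14, 3.14]. Speed limits (rad/s): [2.57, 2.57, 3.14, 3.14, 3.14, 3.14].

INTERFACE

Orientations are given as a unit quaternion [w, x, y, z].
In Python, from workcell import sensors, imaging, workorder, env gives the robot as it stands.
- The arm moves only by the shell command python3 -m handwheel 'ROWS' [FORCE]. ROWS is JSON, a list of rows, each a list of 5 numbers: the shift along the tool's x, y, z in mm, then the turn about the tool's z in rad, then the opening, from 0 (shut) to 1 (fully open). A call has 1 to 8 rows; each row is the pose to reach, as a shift and turn from the pose commanded when the call began, along the tool's axes at that moment; what a row does not reach only later rows make up. A row lasts 1/10 s, in which the tool goes at most 50 mm and 8.59 degrees, less where a joint would pass 70% of its speed; a pose out of reach is approached as far as the arm can. A call with a gripper value outside its range is refused whole. The fingers move at their own pace and stop on an object; FORCE is the grip in N (left out, the last holds). Time passes only in rows, so rows that repeat a pose let the fingers close. It gives the time, the measured TCP pose, the force, the opening and the grip force at its end, in the units of the state.
- sensors.get_state(): the state, without advancing time (a new reading comes with each control period).
- imaging.read_camera(name): name is "scene" or "top"; returns a dict with "color" (420x560x3 uint8, blue, green, red), "z_map" (420x560 float32, m along the optical axis (not along the pixel's ray), 0 where there is no reading), "fx", "fy", "cx", "cy" (pixels), "k1" (the pictures are not rectified: a ray, as slopes to the right and down, at radius r is drawn at 1 + k1 r^2 times it, then the intrinsics apply), "xyz" and "rotation" of the camera in the world. Camera axes: x right, y down, z forward; pixel columns grow to the right and rows downward; lengths in m; the calibration is good to about 2 mm. A picture is of the moment at which its call begins.
- workorder.hand_in(): hands the job in; it is judged then, once.
The state is a dict: "clock": time; "joint_pos": joint angles; "qvel": joint speeds; "tau": joint torques, N m; "tcp_pos": TCP position; "orientation": TCP orientation; "wrist_force": force on the tool from outside, world axes, zero at the start; "ft_torque": the same for the moment, N m; "finger_gap": finger opening in m; "grip_force": force on a finger pad.
Only numpy, scipy, OpenCV 4.12 (cv2) and the standard library are available. Lean on these libraries where they do the work, as an engineer would, in place of code of your own. Each camera call takes 0.05 s, during which the arm holds its last target. There are 200 camera calls.

## Working session

There is one attempt and no reset: what is moved stays moved. The work goes in short steps, Python scripts to look and compute and a shell command to move; the robot and the scene stay as the last step left them, time stands still between calls to the robot, and variables do not carry over. Pictures are saved under pics/ and viewed, at most 13 in all, crops included, and the job is handed in when it is done.

```bash
mkdir -p pics && ls
python3 - <<'E'
from workcell import sensors, imaging, env
import cv2,numpy as np
for n in("scene","top"):
    c=imaging.read_camera(n); cv2.imwrite(f"pics/{n}0.png",c["color"]); np.savez(f"pics/{n}0.npz",**c)
    print(n,{k:c[k] for k in c if k not in("color","z_map")})
print(sensors.get_state(), env.grip_point_offset)
E
```

```text
pics
scene {'fx': 421.31726991258637, 'fy': 421.31726991258637, 'cx': 276.6893146356879, 'cy': 211.43431562436925, 'k1': -0.08170104692165463, 'xyz': array([ 0.08127391, -0.76222766,  0.71303701]), 'rotation': array([-0.47203139,  0.8448933 , -0.22510099,  0.1125665 ])}
top {'fx': 454.17707786536516, 'fy': 454.17707786536516, 'cx': 279.12306127852503, 'cy': 213.62994096190684, 'k1': -0.09917037226490087, 'xyz': array([0.34183429, 0.12282742, 1.16061147]), 'rotation': array([-0.05103793,  0.70871   , -0.69926236,  0.07846922])}
{'clock': 0.1, 'joint_pos': array([ 1.18940097e+00,  3.13912965e-01,  4.51217078e-02,  1.30362886e+00,
       -9.28809953e-06,  1.43122228e+00]), 'qvel': array([-8.47543003e-06, -2.86082746e-03,  2.20998743e-03, -5.62674283e-06,
        2.41003631e-04,  2.34919020e-04]), 'tau': array([ 3.49098169e-03, -4.81728065e+01,  2.99243224e+01,  1.27869355e-02,
       -7.62674267e-05, -8.05501031e-06]), 'tcp_pos': array([0.13750896, 0.55780903, 0.20681702]), 'orientation': array([-2.04615195e-04,  1.20616221e-01,  9.92698881e-01, -7.85701587e-04]), 'wrist_force': array([-0.20012158,  0.70440651, -0.45279602]), 'ft_torque': array([ 0.02331344,  0.01807859, -0.02451376]), 'grip_force': 0.0, 'finger_gap': 0.08573614924471114} 0.0187
```

View pics/scene0.png

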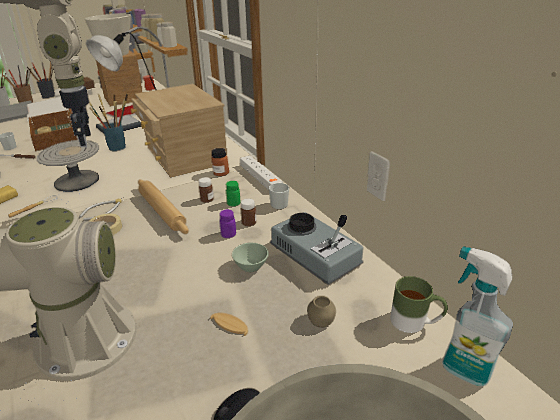

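View pics/top0.png

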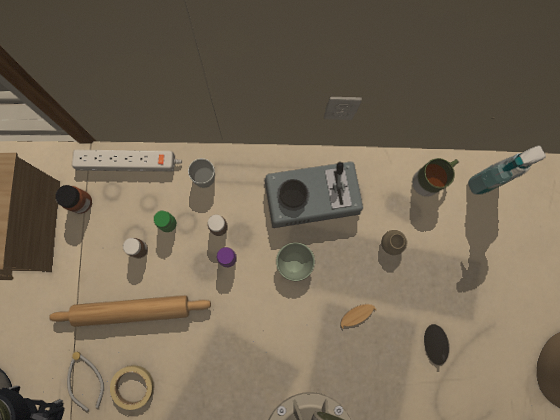

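The pots are at top (135,248) and (217,226): brown with white caps, matching scene (205,189) and (248,212). The green (165,221) and purple (227,257) pots are the look-alikes. The larger orange-brown jar at (72,198) has a dark cap, so it isn't one of the pair. The lever grip is at top (340,168), the cradle at (292,195).

```bash
cat > h.py <<'E'
import numpy as np, cv2
from scipy.spatial.transform import Rotation as R
def load(n): return dict(np.load(n,allow_pickle=True))
def rot(c): q=c["rotation"]; return R.from_quat([q[1],q[2],q[3],q[0]]).as_matrix()
def slopes(c,uv):
    K=np.array([[c["fx"],0,c["cx"]],[0,c["fy"],c["cy"]],[0,0,1]],float)
    return cv2.undistortPoints(np.array(uv,float).reshape(-1,1,2),K,np.array([float(c["k1"]),0,0,0])).reshape(-1,2)
def plane(c,uv,z):
    s=slopes(c,uv); d=np.c_[s,np.ones(len(s))]@rot(c).T
    return c["xyz"]+d*((z-c["xyz"][2])/d[:,2])[:,None]
def depth(c,uv):
    uv=np.array(uv,float).reshape(-1,2); s=slopes(c,uv); z=c["z_map"][uv[:,1].astype(int),uv[:,0].astype(int)]
    return c["xyz"]+(np.c_[s,np.ones(len(s))]*z[:,None])@rot(c).T
def cloud(c,x0,x1,y0,y1):
    v,u=np.mgrid[y0:y1,x0:x1]; return depth(c,np.c_[u.ravel(),v.ravel()]).reshape(y1-y0,x1-x0,3)
E
python3 - <<'E'
from h import *
c=load("pics/top0.npz"); s=load("pics/scene0.npz")
for n,u,v,r in(("A",135,248,14),("B",217,226,14)):
    P=cloud(c,u-r,u+r,v-r,v+r); im=c["color"][v-r:v+r,u-r:u+r]; m=(im.min(2)>120)&(P[...,2]>0.05)
    yy,xx=np.nonzero(m); (cx,cy),rad=cv2.minEnclosingCircle(np.c_[xx,yy].astype(np.float32))
    print(n,m.sum(),cx+u-r,cy+v-r,rad,"cap z",np.median(P[m][:,2]),"plane",plane(c,[[xx.mean()+u-r,yy.mean()+v-r]],.075), "depthmean",P[m].mean(0))
P=cloud(c,255,375,150,240); z=P[...,2]
m=abs(z-.066)<.006; m=cv2.morphologyEx(m.astype(np.uint8),cv2.MORPH_OPEN,np.ones((3,3)))>0
q=P[m][:,:2].astype(np.float32); print("shaker top",m.sum(),np.median(P[m][:,2]),cv2.minAreaRect(q))
m=(z>.09)&(P[...,1]<.06)|(z>.1); 
for p in P[z>.082]: pass
hi=(z>.082); n,l,st,ce=cv2.connectedComponentsWithStats(hi.astype(np.uint8))
for i in range(1,n):
    if st[i,4]>8: print("hi",st[i],ce[i]+[255,150],P[l==i].mean(0),P[l==i].min(0),P[l==i].max(0))
for n,u,v,r in(("bowl",295,262,24),("cup",202,173,18),("vase",394,242,18),("purple",227,257,12),("green",165,221,12)):
    P=cloud(c,u-r,u+r,v-r,v+r); k=P[...,2]>.03; print(n,P[k].mean(0),P[k].max(0)-P[k].min(0),P[k].max(0))
t=np.hstack([cv2.resize(c["color"][130:280,110:390],(800,428),interpolation=2)])
b=np.hstack([cv2.resize(s["color"][170:245,190:290],(320,240)) ,cv2.resize(s["color"][200:290,260:370],(293,240))])[:172]
cv2.imwrite("pics/crop1.png",np.vstack([t,cv2.copyMakeBorder(b,0,0,0,800-b.shape[1],0)]))
E
```

```text
A 209 131.01265811920166 245.92405033111572 8.5481538772583 cap z 0.07341762144920838 plane [[0.4595147  0.43666782 0.075     ]] depthmean [0.45970209 0.43713559 0.0734066 ]
B 205 215.5416669845581 221.9166669845581 8.229134559631348 cap z 0.07394064697127267 plane [[0.5201915  0.23499512 0.075     ]] depthmean [0.51847737 0.23407038 0.08448621]
shaker top 3433 0.06541379032773387 ((0.6037606000900269, -0.005959533154964447), (0.12840063869953156, 0.22629863023757935), 9.951787948608398)
hi [ 81  12   7  25 119] [338.78991597 171.36134454] [ 0.63929883 -0.05799927  0.12348058] [ 0.61394307 -0.06991338  0.08201156] [ 0.65823596 -0.0488139   0.14665015]
hi [ 24  29  29  28 207] [293.52657005 192.44444444] [0.592548   0.04780562 0.09504648] [0.34183429 0.01463389 0.08203709] [0.62781607 0.12282742 1.16061147]
bowl [0.42988337 0.04028366 0.09293782] [0.13702555 0.13051239 1.13060309] [0.47885985 0.12282742 1.16061147]
cup [0.65131633 0.27673026 0.0684719 ] [0.34284267 0.18705727 1.13048542] [0.68467697 0.30988469 1.16061147]
vase [ 0.47765824 -0.20020936  0.06778682] [0.17154622 0.36517304 1.1305958 ] [0.51338051 0.12282742 1.16061147]
purple [0.4369652  0.20639772 0.08305194] [0.12154702 0.10780702 1.13034778] [0.46338132 0.23063444 1.16061147]
green [0.52183507 0.35960844 0.08003997] [0.20551536 0.262926   1.12995703] [0.54734965 0.38575342 1.16061147]
```

View pics/crop1.png

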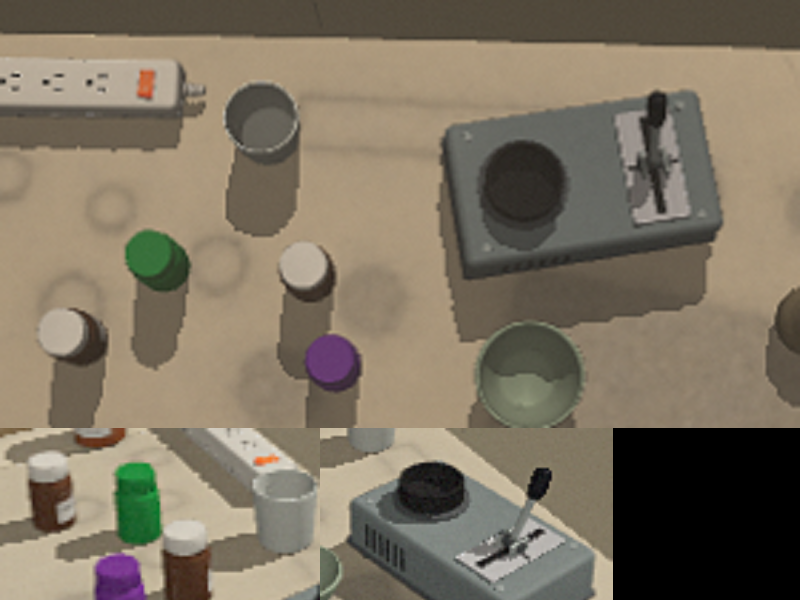

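The crop confirms it: white-capped brown pots at top (131,246) and (216,222), green and purple ones distinct. The shaker is turned about +10°, with the lever leaning back. Next, the lever grip and cradle from both views.

Run:
```python
from h import *
a=np.radians(9.95); X=np.array([np.cos(a),np.sin(a),0]); Y=np.array([-X[1],X[0],0]); O=np.array([.6038,-.006,0])
piv=O-.06*Y+[0,0,.076]; print("pivot",piv,"cradle exp",O+.055*Y,X)
for n,box,cb in(("top",(325,350,155,182),(270,315,172,215)),("scene",(332,352,210,232),(280,320,208,236))):
    c=load(f"pics/{n}0.npz"); x0,x1,y0,y1=box
    m=(c["color"][y0:y1,x0:x1].max(2)<50); k,l,st,ce=cv2.connectedComponentsWithStats(m.astype(np.uint8)); i=1+st[1:,4].argmax()
    uv=ce[i]+[x0,y0]; s=slopes(c,[uv])[0]; d=rot(c)@np.r_[s,1]; p=c["xyz"]+d*(((piv-c["xyz"])@Y)/(d@Y)); r=p-piv
    print(n,"grip px",uv,st[i],"on lever plane",p,"len",np.hypot(r@X,r[2]),"ang",np.arctan2(r@X,r[2]))
    for z in(.12,.125,.13): print("  at z",z,plane(c,[uv],z)[0])
    x0,x1,y0,y1=cb; m=(c["color"][y0:y1,x0:x1].max(2)<55); k,l,st,ce=cv2.connectedComponentsWithStats(m.astype(np.uint8)); i=1+st[1:,4].argmax()
    print("  cradle",st[i],plane(c,[ce[i]+[x0,y0]],.085)[0])
    cn=max(cv2.findContours((l==i).astype(np.uint8),0,1)[0],key=len)[:,0]+[x0,y0]; print("  rim circ",cv2.minEnclosingCircle(plane(c,cn,.092)[:,:2].astype(np.float32)))
```

```text
pivot [ 0.61416732 -0.06509753  0.076     ] cradle exp [0.59429662 0.04817274 0.        ] [0.98495891 0.1727887  0.        ]
top grip px [338.675  169.5125] [ 9  8  9 19 80] on lever plane [ 0.64673143 -0.0593849   0.11443442] len 0.050697730379407016 ang 0.710387494207152
  at z 0.12 [ 0.6451094  -0.05841554  0.12      ]
  at z 0.125 [ 0.64365221 -0.0575447   0.125     ]
  at z 0.13 [ 0.64219501 -0.05667385  0.13      ]
  cradle [  9   8  28  30 653] [0.59057149 0.04866917 0.085     ]
  rim circ ((0.587597131729126, 0.049032825976610184), 0.037520572543144226)
scene grip px [341.83950617 220.40740741] [ 6  5  9 12 81] on lever plane [ 0.64634005 -0.05945356  0.12843471] len 0.06177651109752739 ang 0.5571214756549229
  at z 0.12 [ 0.65449289 -0.04931386  0.12      ]
  at z 0.125 [ 0.64965998 -0.05532456  0.125     ]
  at z 0.13 [ 0.64482707 -0.06133526  0.13      ]
  cradle [  8   5  26  22 428] [0.58731988 0.04070527 0.085     ]
  rim circ ((0.5829668045043945, 0.029290862381458282), 0.051494382321834564)
```

```bash
cat > go.py <<'E'
import sys,numpy as np
from workcell import sensors
from h import R
def go(x,y,z,yaw):
    s=sensors.get_state(); q=s["orientation"]; M=R.from_quat([q[1],q[2],q[3],q[0]]).as_matrix()
    d=M.T@(np.array([x,y,z])-s["tcp_pos"])*1000; cur=np.degrees(np.arctan2(M[1,1],M[0,1])); t=(cur-yaw+90)%180-90
    print("rows",d.round(1),"turn",round(np.radians(t),3),"| tcp",s["tcp_pos"].round(4),"yaw",round(cur,1),"tilt",M[2].round(3),"F",s["wrist_force"].round(2),"gap",round(s["finger_gap"],4),"grip",round(s["grip_force"],1),"t",round(s["clock"],2),"q",s["joint_pos"].round(2))
if __name__=="__main__": go(*map(float,sys.argv[1:]))
E
python3 go.py .645 -.0585 .2 9.95
```

```text
rows [-640.3 -476.8    7.4] turn 1.155 | tcp [0.1375 0.5578 0.2068] yaw 76.1 tilt [ 0.    -0.002 -1.   ] F [-0.2   0.7  -0.45] gap 0.0857 grip 0.0 t 0.1 q [ 1.19  0.31  0.05  1.3  -0.    1.43]
```

```bash
python3 -m handwheel '[[-40,-30,4,0.15,1],[-80,-60,4,0.3,1],[-120,-90,4,0.45,1],[-160,-120,4,0.6,1],[-200,-150,4,0.75,1],[-240,-180,4,0.9,1],[-280,-210,4,1.05,1],[-320,-240,4,1.155,1]]' && python3 go.py .645 -.0585 .2 9.95
```

```text
clock: 0.9
tcp_pos: [0.3915, 0.247, 0.2034]
orientation: [-0.0, 0.645, 0.764, -0.0]
wrist_force: [1.4, 0.1, -0.1]
finger_gap: 0.0858
grip_force: 0.0
rows [-343.7  198.6    3.4] turn -0.005 | tcp [0.3915 0.247  0.2034] yaw 9.7 tilt [ 0. -0. -1.] F [ 1.38  0.08 -0.07] gap 0.0858 grip 0.0 t 0.9 q [ 0.39  0.1  -0.24  1.24  0.    1.79]
```

```bash
python3 -m handwheel '[[-43,25,2,-0.005,1],[-86,50,3,-0.005,1],[-129,75,3,-0.005,1],[-172,100,3,-0.005,1],[-215,125,3,-0.005,1],[-258,150,3,-0.005,1],[-301,174,3,-0.005,1],[-344,198.5,3,-0.005,1]]' && python3 go.py .645 -.0585 .122 9.95
```

```text
clock: 1.7
tcp_pos: [0.6466, -0.0574, 0.2]
orientation: [-0.0, 0.641, 0.767, -0.0]
wrist_force: [1.1, 0.7, 0.4]
finger_gap: 0.0853
grip_force: 0.0
rows [-0.8 -1.7 78. ] turn 0.005 | tcp [ 0.6466 -0.0574  0.2   ] yaw 10.2 tilt [ 0.001 -0.001 -1.   ] F [1.1  0.67 0.44] gap 0.0853 grip 0.0 t 1.7 q [-0.21  0.47  0.25  1.36  0.    1.18]
```

```bash
python3 -m handwheel '[[-1,-2,0,0.005,0.6],[-1,-2,0,0.005,0.6],[-1,-2,20,0.005,0.6],[-1,-2,40,0.005,0.6],[-1,-2,60,0.005,0.6],[-1,-2,78,0.005,0.6],[-1,-2,78,0.005,0.6]]' 25 && python3 go.py .6142 -.0651 .122 9.95
python3 - <<'E'
from h import *
from workcell import imaging
c=imaging.read_camera("scene"); np.savez("pics/s1.npz",**c); cv2.imwrite("pics/s1.png",cv2.resize(c["color"][130:290,240:400],(600,600),interpolation=2))
E
```

```text
clock: 2.4
tcp_pos: [0.6411, -0.0548, 0.1202]
orientation: [-0.003, 0.642, 0.766, -0.001]
wrist_force: [0.1, 0.5, 0.1]
finger_gap: 0.0517
grip_force: 0.0
rows [ -5.4 -28.3  -1.7] turn 0.002 | tcp [ 0.6411 -0.0548  0.1202] yaw 10.1 tilt [ 0.002 -0.005 -1.   ] F [0.1  0.46 0.14] gap 0.0517 grip 0.0 t 2.4 q [-0.21  0.49  0.09  1.18  0.    1.18]
```

View pics/s1.png

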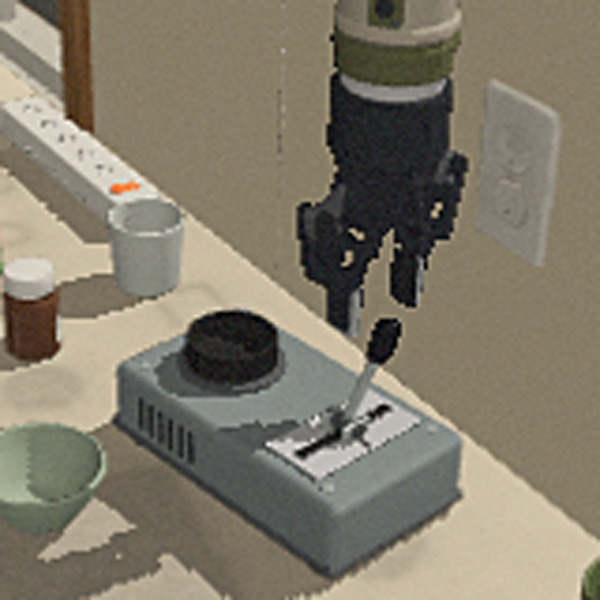

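The picture shows the fingertips at crop (345,330) and (405,300), the grip at (383,340), so the fingers sit slightly above or behind the grip. I'll check depths.

```bash
python3 - <<'E'
from h import *
c=load("pics/s1.npz")
f=lambda x,y:(240+x/3.75,130+y/3.75)
for n,p in dict(tipL=(343,322),tipR=(405,290),grip=(383,338),gripTop=(390,327),gripbot=(375,355)).items(): print(n,f(*p),depth(c,[f(*p)])[0].round(4))
E
python3 go.py .6142 -.0651 .122 9.95
```

```text
tipL (331.4666666666667, 215.86666666666667) [ 0.6059 -0.0688  0.1605]
tipR (348.0, 207.33333333333331) [ 0.6661 -0.0557  0.1589]
grip (342.1333333333333, 220.13333333333333) [ 0.6442 -0.0632  0.1321]
gripTop (344.0, 217.2) [ 0.6488 -0.064   0.1398]
gripbot (340.0, 224.66666666666669) [ 0.6366 -0.0655  0.1224]
rows [ -4.8 -29.3  -0. ] turn 0.002 | tcp [ 0.6422 -0.0553  0.1219] yaw 10.1 tilt [ 0.001 -0.003 -1.   ] F [0.01 0.1  1.05] gap 0.0514 grip 0.0 t 2.45 q [-0.21  0.48  0.09  1.18  0.    1.18]
```

Run:
```python
from h import *
from workcell import imaging
c=imaging.read_camera("scene"); np.savez("pics/s2.npz",**c)
P=cloud(c,310,370,160,240); im=c["color"][160:240,310:370]
m=(P[...,0]>.59)&(P[...,0]<.70)&(P[...,1]>-.09)&(P[...,1]<-.03)&(P[...,2]>.1)
z=P[...,2]; 
for u in range(16,44,2):
    k=np.nonzero(m[:,u])[0]; print(u+310,[(i+160,*(P[i,u]*1000).round().astype(int),int(im[i,u].mean())) for i in k[-9::2]])
cv2.imwrite("pics/s2.png",cv2.resize(c["color"][150:250,280:380],(600,600),interpolation=2))
```

```text
326 [(np.int64(183), np.int64(591), np.int64(-60), np.int64(251), 46)]
328 [(np.int64(207), np.int64(603), np.int64(-57), np.int64(181), 49), (np.int64(209), np.int64(603), np.int64(-57), np.int64(175), 39), (np.int64(211), np.int64(602), np.int64(-59), np.int64(171), 49), (np.int64(213), np.int64(603), np.int64(-58), np.int64(164), 51), (np.int64(215), np.int64(604), np.int64(-56), np.int64(157), 44)]
330 [(np.int64(209), np.int64(607), np.int64(-60), np.int64(175), 32), (np.int64(211), np.int64(604), np.int64(-65), np.int64(173), 31), (np.int64(213), np.int64(603), np.int64(-66), np.int64(168), 25), (np.int64(215), np.int64(604), np.int64(-65), np.int64(161), 30), (np.int64(217), np.int64(611), np.int64(-56), np.int64(149), 98)]
332 [(np.int64(210), np.int64(608), np.int64(-67), np.int64(176), 29), (np.int64(212), np.int64(606), np.int64(-70), np.int64(172), 28), (np.int64(214), np.int64(608), np.int64(-68), np.int64(165), 27), (np.int64(216), np.int64(607), np.int64(-70), np.int64(160), 20), (np.int64(218), np.int64(612), np.int64(-63), np.int64(149), 113)]
334 [(np.int64(210), np
[... 2642 characters left out ...]
-52), np.int64(148), 29)]
350 [(np.int64(202), np.int64(670), np.int64(-57), np.int64(174), 30), (np.int64(204), np.int64(670), np.int64(-58), np.int64(169), 19), (np.int64(206), np.int64(669), np.int64(-59), np.int64(164), 11), (np.int64(208), np.int64(671), np.int64(-57), np.int64(156), 14), (np.int64(210), np.int64(672), np.int64(-57), np.int64(150), 24)]
352 [(np.int64(201), np.int64(674), np.int64(-59), np.int64(177), 161), (np.int64(203), np.int64(673), np.int64(-61), np.int64(172), 158), (np.int64(205), np.int64(674), np.int64(-61), np.int64(166), 154), (np.int64(207), np.int64(676), np.int64(-60), np.int64(159), 117), (np.int64(209), np.int64(675), np.int64(-61), np.int64(154), 108)]
```

View pics/s2.png

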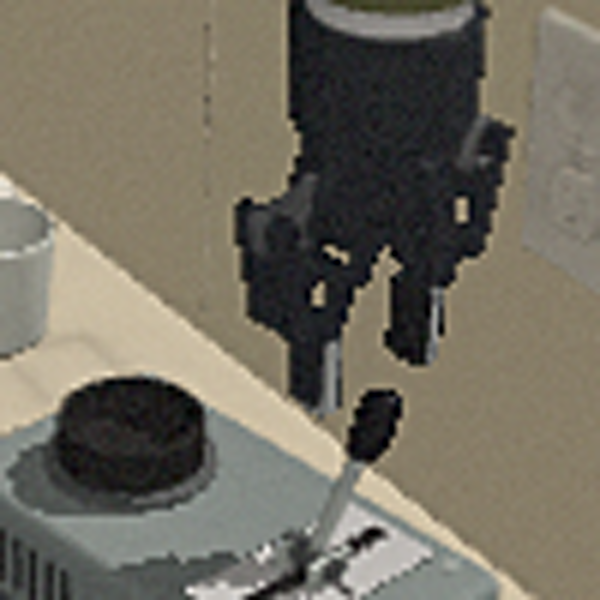

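The scene depth puts the fingertips at z≈0.150 (crop tips (315,405) and (415,360)), about 27 mm above the reported TCP. In plan they straddle the grip (x 0.612–0.670, y≈-0.06). I'll descend further in small steps, watching force and depth.

```bash
python3 -m handwheel '[[-1,2,6,0,0.6],[-1,2,12,0,0.6],[-1,2,18,0,0.6],[-1,2,18,0,0.6],[-1,2,18,0,0.6]]'
cat > tip.py <<'E'
from h import *
from workcell import imaging
import sys
def tip():
    c=imaging.read_camera("scene"); P=cloud(c,324,360,180,240)
    m=(P[...,0]>.59)&(P[...,0]<.70)&(P[...,1]>-.1)&(P[...,1]<-.03)&(P[...,2]>.11)
    for u in (6,8,10,12,14,16,18,20,22,24,26,28,30):
        k=np.nonzero(m[:,u])[0][-3:]; print(u+324,[(int(i)+180,(P[i,u]*1000).round().astype(int).tolist()) for i in k])
    return c
if __name__=="__main__":
    c=tip(); np.savez(f"pics/{sys.argv[1]}.npz",**c); cv2.imwrite(f"pics/{sys.argv[1]}.png",cv2.resize(c["color"][150:250,280:380],(600,600),interpolation=2))
E
python3 tip.py s3; python3 go.py .6142 -.0651 .104 9.95
```

```text
clock: 3.0
tcp_pos: [0.646, -0.0576, 0.1043]
orientation: [-0.0, 0.643, 0.766, -0.0]
wrist_force: [0.1, 0.8, -0.3]
finger_gap: 0.0513
grip_force: 0.0
330 [(220, [607, -62, 144]), (221, [609, -59, 139]), (222, [612, -56, 134])]
332 [(221, [607, -70, 146]), (222, [609, -68, 141]), (223, [609, -68, 138])]
334 [(223, [615, -69, 137]), (224, [617, -66, 131]), (225, [617, -67, 129])]
336 [(222, [619, -72, 140]), (223, [617, -74, 139]), (224, [620, -71, 133])]
338 [(226, [636, -58, 114]), (227, [634, -62, 114]), (228, [634, -62, 111])]
340 [(225, [638, -63, 119]), (226, [636, -67, 120]), (227, [638, -64, 114])]
342 [(224, [642, -66, 123]), (225, [639, -70, 123]), (226, [643, -66, 117])]
344 [(222, [648, -67, 127]), (223, [647, -68, 125]), (224, [650, -64, 119])]
346 [(217, [655, -64, 139]), (218, [654, -66, 137]), (219, [653, -68, 135])]
348 [(213, [671, -51, 138]), (214, [673, -49, 133]), (215, [671, -52, 132])]
350 [(214, [671, -59, 139]), (215, [673, -58, 135]), (216, [673, -58, 132])]
352 [(214, [675, -63, 140]), (215, [676, -62, 137]), (216, [676, -62, 133])]
354 [(210, [684, -58, 147]), (211, [687, -56, 142]), (212, [686, -57, 140])]
rows [ -1.8 -32.8   0.6] turn 0.0 | tcp [ 0.6462 -0.0577  0.1046] yaw 10.0 tilt [ 0. -0. -1.] F [ 0.76 -0.01  0.01] gap 0.0512 grip 0.0 t 3.05 q [-0.21  0.5   0.07  1.14  0.    1.18]
```

```bash
python3 -m handwheel '[[0,0,5,0,0.6],[0,0,10,0,0.45],[0,0,10,0,0.32],[0,0,10,0,0.32],[0,0,10,0,0.32]]' 25 && python3 tip.py s4; python3 go.py .6142 -.0651 .095 9.95
```

```text
clock: 3.55
tcp_pos: [0.6462, -0.0576, 0.0946]
orientation: [-0.0, 0.643, 0.766, 0.0]
wrist_force: [0.1, -0.1, -0.7]
finger_gap: 0.0271
grip_force: 0.4
330 [(212, [603, -65, 170]), (213, [604, -65, 168]), (214, [603, -67, 166])]
332 [(221, [617, -57, 135]), (222, [619, -54, 130]), (223, [619, -56, 128])]
334 [(223, [622, -59, 129]), (224, [622, -60, 126]), (225, [626, -55, 119])]
336 [(224, [619, -71, 133]), (225, [622, -68, 128]), (226, [623, -67, 123])]
338 [(227, [628, -68, 120]), (228, [632, -64, 113]), (229, [632, -64, 110])]
340 [(225, [633, -70, 125]), (226, [632, -72, 124]), (227, [638, -64, 114])]
342 [(224, [641, -68, 124]), (225, [640, -70, 123]), (226, [642, -67, 117])]
344 [(222, [649, -65, 126]), (223, [647, -68, 125]), (224, [648, -66, 121])]
346 [(220, [661, -58, 124]), (221, [662, -57, 120]), (222, [660, -59, 119])]
348 [(220, [661, -65, 128]), (221, [663, -64, 124]), (222, [663, -64, 120])]
350 [(217, [668, -64, 134]), (218, [670, -62, 129]), (219, [669, -63, 127])]
352 [(207, [668, -68, 166]), (208, [667, -70, 164]), (209, [669, -68, 159])]
354 [(203, [682, -59, 168]), (204, [681, -60, 166]), (205, [684, -57, 161])]
rows [ -1.8 -32.8  -0.4] turn 0.0 | tcp [ 0.6462 -0.0576  0.0946] yaw 10.0 tilt [ 0. -0. -1.] F [-0.3   0.06 -1.18] gap 0.0272 grip 0.4 t 3.6 q [-0.21  0.51  0.06  1.12  0.    1.18]
```

```bash
python3 -m handwheel '[[-1,-8,0,0,0.32],[-2,-16,0,0,0.32],[-2,-25,0,0,0.32],[-2,-33,0,0,0.32],[-2,-33,0,0,0.2],[-2,-33,0,0,0],[-2,-33,0,0,0],[-2,-33,0,0,0]]' 25 && python3 tip.py s5; python3 go.py .6142 -.0651 .095 9.95
```

```text
clock: 4.4
tcp_pos: [0.6131, -0.0654, 0.0948]
orientation: [-0.001, 0.643, 0.766, -0.001]
wrist_force: [-2.3, -0.6, 6.4]
finger_gap: 0.017
grip_force: 24.2
330 [(230, [600, -74, 124]), (231, [598, -76, 123]), (232, [600, -74, 118])]
332 [(229, [603, -78, 128]), (230, [602, -79, 126]), (231, [603, -78, 122])]
334 [(226, [612, -73, 131]), (227, [613, -72, 127]), (228, [615, -70, 122])]
336 [(226, [624, -66, 123]), (227, [623, -68, 121]), (228, [623, -67, 118])]
338 [(226, [624, -73, 127]), (227, [625, -73, 124]), (228, [623, -75, 123])]
340 [(222, [632, -70, 134]), (223, [631, -72, 133]), (224, [633, -70, 128])]
342 [(212, [633, -74, 166]), (213, [632, -76, 164]), (214, [634, -73, 159])]
344 [(208, [645, -66, 169]), (209, [643, -68, 168]), (210, [646, -66, 163])]
346 [(208, [648, -70, 170]), (209, [646, -72, 169]), (210, [649, -69, 164])]
348 [(206, [657, -67, 172]), (207, [654, -70, 171]), (208, [655, -70, 168])]
350 [(202, [661, -68, 183]), (203, [661, -68, 180]), (204, [661, -68, 176])]
352 [(197, [666, -68, 195]), (198, [667, -67, 191]), (199, [668, -66, 188])]
354 [(193, [674, -65, 202]), (194, [672, -67, 201]), (195, [674, -65, 197])]
rows [ 0.1  1.1 -0.2] turn 0.0 | tcp [ 0.6131 -0.0654  0.0948] yaw 10.0 tilt [-0.    -0.002 -1.   ] F [-3.14  0.76  6.28] gap 0.0174 grip 24.2 t 4.45 q [-0.24  0.45 -0.04  1.09 -0.    1.16]
```

View pics/s5.png

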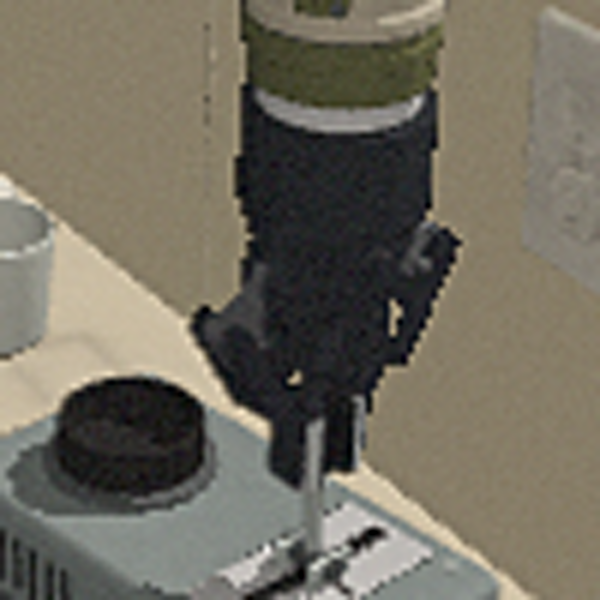

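The grip is clamped between the pads and the rod looks vertical (crop (315,480)). Open symmetrically, lift clear, and measure.

```bash
python3 -m handwheel '[[0,0,0,0,0.4],[0,0,0,0,0.6],[0,0,-15,0,0.6],[0,0,-40,0,0.6],[0,0,-80,0,0.6],[-20,-40,-115,0,1],[-40,-80,-125,0,1],[-60,-120,-125,0,1]]'
python3 - <<'E'
from h import *
from workcell import imaging
a=np.radians(9.95); X=np.array([np.cos(a),np.sin(a),0]); Y=np.array([-X[1],X[0],0]); O=np.array([.6038,-.006,0]); piv=O-.06*Y+[0,0,.076]
for n,b in(("scene",(315,350,190,245)),("top",(310,360,160,210))):
    c=imaging.read_camera(n); np.savez(f"pics/{n}6.npz",**c); x0,x1,y0,y1=b
    P=cloud(c,x0,x1,y0,y1); r=P-piv; m=(P[...,2]>.125)&(P[...,2]<.165)&(abs(r@X)<.05)&(abs(r@Y)<.02)
    d=P[m]-piv; print(n,m.sum(),"mean X,Y,z",(d@X).mean().round(4),(d@Y).mean().round(4),d[:,2].mean().round(4),"ang",np.arctan2((d@X).mean(),d[:,2].mean()).round(3))
    v,u=np.nonzero(m); s=slopes(c,[[u.mean()+x0,v.mean()+y0]])[0]; dd=rot(c)@np.r_[s,1]
    p=c["xyz"]+dd*(((piv-c["xyz"])@Y)/(dd@Y)); print("  ray/plane",p, np.arctan2((p-piv)@X,(p-piv)[2]))
    q=P.reshape(-1,3)-piv; k=(q[:,2]>.015)&(q[:,2]<.085)&(abs(q@X)<.05)&(abs(q@Y)<.02); f=np.polyfit(q[k][:,2],(q[k]@X),1); print("  slope fit",f,k.sum())
    if n=="scene": cv2.imwrite("pics/s6.png",cv2.resize(c["color"][180:260,290:370],(480,480),interpolation=2))
E
python3 go.py .52 .235 .2 105
```

```text
clock: 5.25
tcp_pos: [0.5064, -0.1462, 0.2216]
orientation: [0.002, 0.642, 0.766, 0.0]
wrist_force: [1.7, -0.6, 0.6]
finger_gap: 0.0855
grip_force: 0.0
scene 80 mean X,Y,z -0.0047 -0.0025 0.0664 ang -0.071
  ray/plane [ 0.61214482 -0.06545234  0.14006628] -0.03204004170906924
  slope fit [-0.0283249 -0.0025736] 115
top 59 mean X,Y,z -0.0023 0.0035 0.0725 ang -0.032
  ray/plane [ 0.61545407 -0.0648718   0.1330089 ] 0.02291169528436738
  slope fit [ 0.04828834 -0.00556798] 66
rows [373.8  81.9  19.7] turn 1.479 | tcp [ 0.5025 -0.1473  0.22  ] yaw 9.7 tilt [-0.    -0.002 -1.   ] F [-0.32  0.41  0.22] gap 0.0854 grip 0.0 t 5.35 q [-0.44  0.21 -0.06  1.3  -0.    0.96]
```

View pics/s6.png

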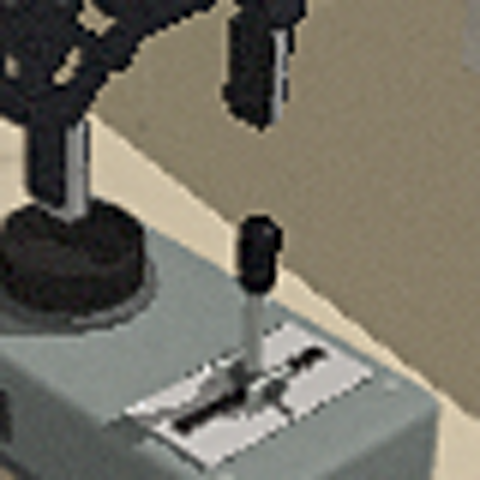

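The lever stands upright in crop at grip (258,255) over base (252,365), and both views agree within about ±0.03 rad. Next, pot 2 near (0.52, 0.235).

```bash
python3 -m handwheel '[[40,9,3,0.14,1],[85,18,6,0.28,1],[130,27,9,0.42,1],[175,37,12,0.56,1],[220,47,15,0.7,1],[265,57,18,0.84,1],[310,67,20,0.98,1],[350,77,20,1.12,1]]' && python3 go.py .52 .235 .16 105
```

```text
clock: 6.15
tcp_pos: [0.5209, 0.2103, 0.1987]
orientation: [-0.0, 0.947, 0.321, -0.001]
wrist_force: [0.3, -1.2, 0.0]
finger_gap: 0.0853
grip_force: 0.0
rows [ 14.4 -20.1  38.7] turn 0.392 | tcp [0.5209 0.2103 0.1987] yaw -52.5 tilt [-0.001 -0.001 -1.   ] F [ 0.34 -1.2   0.04] gap 0.0853 grip 0.0 t 6.15 q [ 0.24  0.29 -0.01  1.27  0.    2.73]
```

```bash
python3 - <<'E'
from h import *
for n,pts in(("top",((131,246),(216,222))),("scene",((205,184),(248,206)))):
    c=load(f"pics/{n}0.npz")
    for u,v in pts:
        r=16; P=cloud(c,u-r,u+r,v-r,v+r); im=c["color"][v-r:v+r,u-r:u+r]
        m=(P[...,2]>.069)&(P[...,2]<.09)&(im.min(2)>110)&(np.hypot(P[...,0]-np.median(P[...,0]),P[...,1]-np.median(P[...,1]))<.06)
        q=P[m][:,:2]; print(n,u,v,m.sum(),q.mean(0).round(4),(q.min(0)+q.max(0))/2,(q.max(0)-q.min(0)).round(3),cv2.minEnclosingCircle(q.astype(np.float32)))
E
python3 go.py .521 .2355 .12 130
```

```text
top 131 246 205 [0.4595 0.4372] [0.45999297 0.43758943] [0.037 0.038] ((0.45973771810531616, 0.43730446696281433), 0.020165815949440002)
top 216 222 208 [0.5199 0.235 ] [0.52050791 0.23524992] [0.04  0.037] ((0.5206197500228882, 0.23479704558849335), 0.02034131996333599)
scene 205 184 1 [0.4638 0.4605] [0.46376798 0.46053848] [0. 0.] ((0.46376797556877136, 0.46053847670555115), 9.999999747378752e-05)
scene 248 206 31 [0.5221 0.2449] [0.52254618 0.24617092] [0.034 0.02 ] ((0.522470235824585, 0.24485331773757935), 0.017217878252267838)
rows [ 15.5 -19.8  78.7] turn -0.044 | tcp [0.5209 0.2103 0.1987] yaw -52.5 tilt [-0.001 -0.001 -1.   ] F [ 0.34 -1.2   0.04] gap 0.0853 grip 0.0 t 6.15 q [ 0.24  0.29 -0.01  1.27  0.    2.73]
```

```bash
python3 -m handwheel '[[15,-20,0,-0.044,1],[15,-20,25,-0.044,1],[15,-20,50,-0.044,1],[15,-20,78,-0.044,1],[15,-20,78,-0.044,1],[15,-20,78,-0.044,1]]' && python3 go.py .520 .235 .02 130
python3 - <<'E'
from h import *
from workcell import imaging
c=imaging.read_camera("scene"); np.savez("pics/s7.npz",**c)
P=cloud(c,215,285,150,225)
m=(P[...,2]>.085)&(c["color"][150:225,215:285].max(2)<75)&(np.hypot(P[...,0]-.52,P[...,1]-.235)<.08)
q=P[m]; print(m.sum(), np.percentile(q[:,2],[0,1,5,10]))
low=q[q[:,2]<np.percentile(q[:,2],15)]; print(low.mean(0),low.min(0),low.max(0))
cv2.imwrite("pics/s7.png",cv2.resize(c["color"][130:240,190:300],(550,550),interpolation=2))
E
```

```text
clock: 6.75
tcp_pos: [0.5205, 0.2333, 0.1212]
orientation: [-0.0, 0.939, 0.345, -0.001]
wrist_force: [-0.1, -0.0, 0.2]
finger_gap: 0.0856
grip_force: 0.0
rows [  0.9  -1.5 101.2] turn 0.006 | tcp [0.5205 0.2333 0.1212] yaw -49.7 tilt [-0.002 -0.001 -1.   ] F [-0.09 -0.03  0.23] gap 0.0856 grip 0.0 t 6.75 q [ 0.28  0.34 -0.12  1.1   0.    2.72]
646 [0.15987244 0.16435635 0.17642041 0.18877645]
[0.51564985 0.23459874 0.18178845] [0.47740406 0.18386942 0.15987244] [0.55996017 0.27888424 0.20042579]
```

View pics/s7.png

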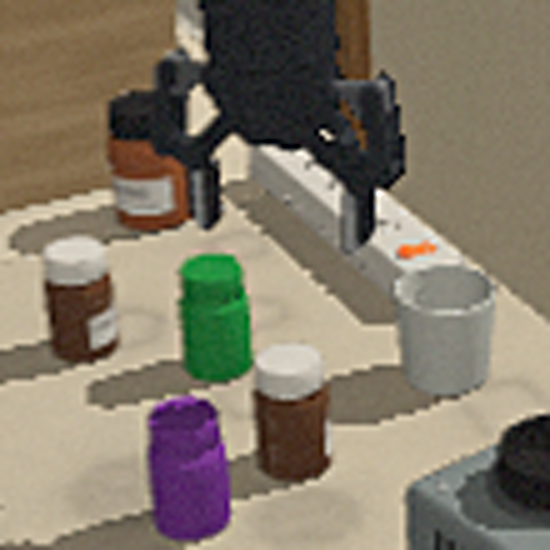

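The tips are well above and straddle the pot; with the hand open they stand about 37 mm behind the reported TCP. Descend around the pot in the crop at (290,410) to TCP z≈0.007, which puts the closed tips near 0.03.

```bash
python3 -m handwheel '[[0,0,30,0,1],[0,0,60,0,1],[0,0,85,0,1],[0,0,105,0,1],[0,0,114,0,1],[0,0,114,0,1],[0,0,114,0,1]]' && python3 -m handwheel '[[0,0,0,0,0.5],[0,0,0,0,0.3],[0,0,0,0,0.3],[0,0,0,0,0.3],[0,0,0,0,0.3]]' 40 && python3 go.py .520 .235 .02 130
```

```text
clock: 7.5
tcp_pos: [0.5223, 0.2335, 0.0092]
orientation: [0.0, 0.939, 0.344, 0.001]
wrist_force: [0.6, 0.0, 0.1]
finger_gap: 0.0855
grip_force: 0.0
clock: 8.0
tcp_pos: [0.5218, 0.2335, 0.009]
orientation: [-0.0, 0.939, 0.345, 0.001]
wrist_force: [-1.1, 0.1, 5.1]
finger_gap: 0.0464
grip_force: 41.1
rows [ -0.4  -2.3 -11. ] turn 0.005 | tcp [0.5218 0.2335 0.009 ] yaw -49.7 tilt [ 0.002  0.001 -1.   ] F [-1.15  0.15  5.11] gap 0.0464 grip 41.1 t 8.0 q [ 0.28  0.44 -0.28  0.85  0.    2.72]
```

```bash
python3 -m handwheel '[[0,0,-5,0,0.3],[0,0,-12,0,0.3],[0,0,-20,0,0.3],[0,0,-30,0,0.3],[0,0,-38,0,0.3],[0,0,-40,0,0.3],[0,0,-40,0,0.3],[0,0,-40,0,0.3]]' 40 && for i in 1 2 3; do python3 -m handwheel '[[0,0,0,0,0.3],[0,0,0,0,0.3]]' | grep -E "force|gap"; done
python3 - <<'E'
from h import *
from workcell import imaging
c=imaging.read_camera("scene"); np.savez("pics/s8.npz",**c)
cv2.imwrite("pics/s8.png",cv2.resize(c["color"][130:240,190:300],(550,550),interpolation=2))
E
python3 go.py .52 .235 .02 130
```

```text
clock: 8.8
tcp_pos: [0.5208, 0.2331, 0.0475]
orientation: [-0.0, 0.939, 0.344, -0.0]
wrist_force: [-0.4, -0.3, -1.1]
finger_gap: 0.0463
grip_force: 41.2
wrist_force: [-0.5, 0.1, -0.3]
finger_gap: 0.0463
grip_force: 41.2
wrist_force: [-0.1, 0.2, -1.6]
finger_gap: 0.0462
grip_force: 41.2
wrist_force: [0.8, 0.2, -0.3]
finger_gap: 0.0462
grip_force: 41.2
rows [ 0.4 -2.1 27.7] turn 0.005 | tcp [0.5211 0.2331 0.0477] yaw -49.7 tilt [ 0. -0. -1.] F [ 0.18  0.34 -0.08] gap 0.0465 grip 41.2 t 9.45 q [ 0.28  0.4  -0.23  0.94  0.    2.72]
```

View pics/s8.png

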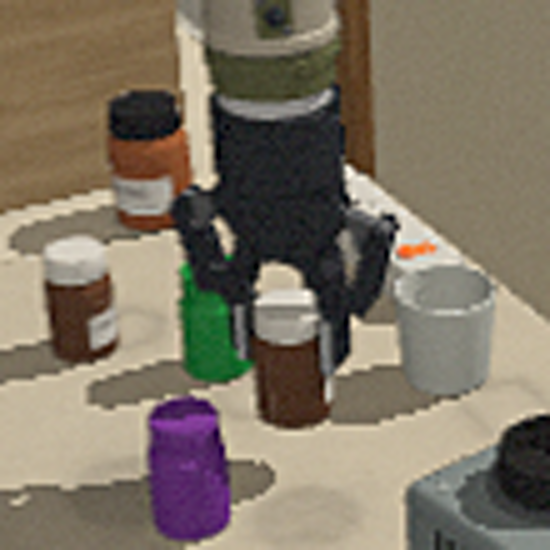

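The pot hangs upright between the pads (crop (290,360)), lifted about 38 mm. The pull is only about 0.7 N, so this is the light one. A few more readings while lowering it straight back.

```bash
for i in 1 2 3 4; do python3 -m handwheel '[[0,0,0,0,0.3]]' | grep -E "wrist"; done; python3 -m handwheel '[[0,0,10,0,0.3],[0,0,20,0,0.3],[0,0,29,0,0.3],[0,0,35,0,0.3],[0,0,38,0,0.3],[0,0,40,0,0.3],[0,0,40,0,0.3],[0,0,40,0,0.3]]'; python3 -m handwheel '[[0,0,0,0,0.45],[0,0,0,0,0.65],[0,0,0,0,1],[0,0,0,0,1],[0,0,0,0,1]]'; python3 -m handwheel '[[0,0,-10,0,1],[0,0,-30,0,1],[0,0,-60,0,1],[0,0,-100,0,1],[0,0,-140,0,1],[0,0,-170,0,1],[0,0,-170,0,1]]'; python3 go.py .46 .4373 .178 -126
```

```text
wrist_force: [0.2, -0.7, -0.8]
wrist_force: [0.2, -0.3, -1.0]
wrist_force: [-0.0, 0.1, -1.0]
wrist_force: [-0.7, 0.1, -0.3]
clock: 10.65
tcp_pos: [0.5202, 0.2329, 0.009]
orientation: [0.0, 0.939, 0.345, -0.0]
wrist_force: [-6.8, -2.3, 11.7]
finger_gap: 0.0464
grip_force: 42.2
clock: 11.15
tcp_pos: [0.5211, 0.2332, 0.0075]
orientation: [-0.0, 0.939, 0.344, -0.0]
wrist_force: [0.2, -0.2, -0.9]
finger_gap: 0.0853
grip_force: 0.0
clock: 11.85
tcp_pos: [0.524, 0.234, 0.1837]
orientation: [0.0, 0.939, 0.344, 0.005]
wrist_force: [0.6, -0.3, 0.2]
finger_gap: 0.0855
grip_force: 0.0
rows [  82.6 -196.4    5.7] turn 1.332 | tcp [0.524  0.234  0.1837] yaw -49.7 tilt [ 0.009  0.004 -1.   ] F [ 0.6  -0.26  0.21] gap 0.0855 grip 0.0 t 11.85 q [ 0.28  0.31 -0.02  1.23  0.    2.72]
```

Pot 2 reads about 0.8 N (light) and is back on the bench upright. Now the other one, with the closing direction turned clear of the green look-alike.

```bash
python3 -m handwheel '[[10,-25,3,-0.14,1],[20,-50,3,-0.28,1],[32,-75,3,-0.42,1],[44,-100,3,-0.56,1],[54,-125,3,-0.7,1],[64,-150,3,-0.84,1],[74,-175,3,-0.98,1],[82.5,-196,3,-1.12,1]]' >/dev/null; python3 -m handwheel '[[0,0,0,-0.14,1],[0,0,0,-0.27,1],[0,0,0,-0.27,1],[0,0,0,-0.27,1]]'
python3 - <<'E'
from h import *
from workcell import imaging
c=imaging.read_camera("scene"); P=cloud(c,190,275,160,235)
for n,(x,y) in dict(A=(.46,.437),B=(.521,.234)).items():
    m=(np.hypot(P[...,0]-x,P[...,1]-y)<.045)&(P[...,2]>.01)&(P[...,2]<.1)&(c["color"][160:235,190:275].min(2)>105)
    q=P[m]; v,u=np.nonzero(m); print(n,m.sum(),q.mean(0).round(4),q.max(0).round(3),u.mean()+190,v.mean()+160)
cv2.imwrite("pics/s9.png",cv2.resize(c["color"][120:250,170:300],(600,600),interpolation=2))
E
python3 go.py .46 .437 .007 30
```

```text
clock: 13.05
tcp_pos: [0.4569, 0.4358, 0.1743]
orientation: [-0.0, 0.502, 0.865, -0.0]
wrist_force: [-0.4, 0.2, 0.2]
finger_gap: 0.0852
grip_force: 0.0
A 151 [0.4574 0.4287 0.0576] [0.478 0.461 0.076] 205.08609271523179 185.19205298013244
B 145 [0.5182 0.2257 0.066 ] [0.541 0.252 0.076] 248.24137931034483 205.2344827586207
rows [ -0.3   3.3 167.4] turn -0.004 | tcp [0.4571 0.4357 0.1744] yaw 29.8 tilt [-0.    -0.001 -1.   ] F [ 0.1  -0.35  0.11] gap 0.0855 grip 0.0 t 13.1 q [0.63 0.43 0.14 1.28 0.   1.69]
```

View pics/s9.png

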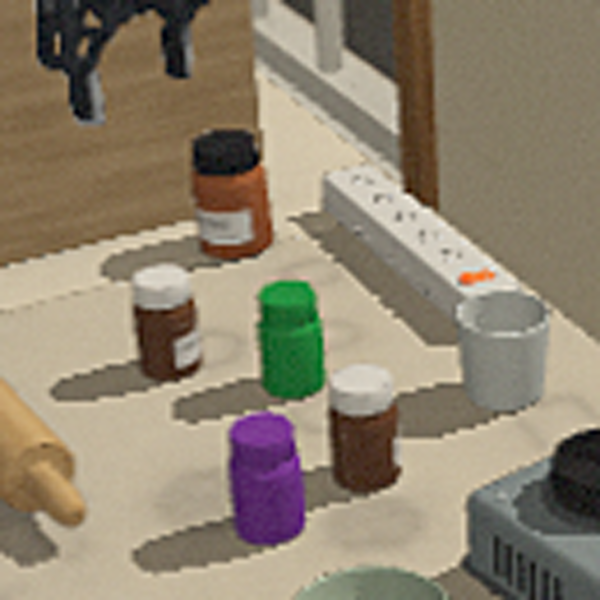

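Both pots stand upright, B in the crop at (363,430), A at (167,325). Descend on A.

```bash
python3 -m handwheel '[[0,3,25,0,1],[0,3,60,0,1],[0,3,95,0,1],[0,3,125,0,1],[0,3,150,0,1],[0,3,166,0,1],[0,3,166,0,1],[0,3,166,0,1]]' && python3 -m handwheel '[[0,0,0,0,0.5],[0,0,0,0,0.3],[0,0,0,0,0.3],[0,0,0,0,0.3],[0,0,0,0,0.3]]' 45 && python3 -m handwheel '[[0,0,-5,0,0.3],[0,0,-12,0,0.3],[0,0,-20,0,0.3],[0,0,-30,0,0.3],[0,0,-38,0,0.3],[0,0,-40,0,0.3],[0,0,-40,0,0.3],[0,0,-40,0,0.3]]' && for i in 1 2 3 4 5 6; do python3 -m handwheel '[[0,0,0,0,0.3]]' | grep -E "wrist"; done; python3 go.py .46 .437 .007 30
```

```text
clock: 13.9
tcp_pos: [0.4599, 0.4373, 0.0089]
orientation: [-0.0, 0.501, 0.865, -0.0]
wrist_force: [0.3, -0.3, 0.5]
finger_gap: 0.0853
grip_force: 0.0
clock: 14.4
tcp_pos: [0.4604, 0.438, 0.0104]
orientation: [0.0, 0.501, 0.866, 0.001]
wrist_force: [-1.4, -1.5, 6.1]
finger_gap: 0.0462
grip_force: 46.2
clock: 15.2
tcp_pos: [0.4596, 0.4373, 0.0484]
orientation: [-0.0, 0.5, 0.866, -0.0]
wrist_force: [1.1, 0.8, -4.7]
finger_gap: 0.0464
grip_force: 46.8
wrist_force: [0.5, -1.1, -4.0]
wrist_force: [-0.2, -0.4, -4.5]
wrist_force: [-0.1, 0.1, -3.8]
wrist_force: [0.3, -0.1, -3.3]
wrist_force: [0.6, -0.4, -3.7]
wrist_force: [-0.1, -0.1, -3.8]
rows [-0.5 -0.  41.7] turn -0.001 | tcp [0.4598 0.4375 0.0487] yaw 29.9 tilt [ 0.  0. -1.] F [-0.13 -0.05 -3.78] gap 0.0463 grip 46.8 t 15.8 q [ 0.63  0.51 -0.05  1.01  0.    1.68]
```

A weighs about 3.9 N, so it is the full pot. Refine the cradle centre from the depth ring, and raise the pot.

```bash
python3 -m handwheel '[[0,0,-10,0,0.3],[0,0,-25,0,0.3],[0,0,-45,0,0.3],[0,0,-65,0,0.3],[0,0,-85,0,0.3],[0,0,-100,0,0.3],[0,0,-110,0,0.3],[0,0,-110,0,0.3]]'
python3 - <<'E'
from h import *
from workcell import imaging
c=imaging.read_camera("top"); np.savez("pics/top10.npz",**c)
P=cloud(c,265,320,165,220); m=(P[...,2]>.086)&(P[...,2]<.1)
k,l,st,ce=cv2.connectedComponentsWithStats(m.astype(np.uint8),connectivity=8); i=1+st[1:,4].argmax(); q=P[l==i]
A=np.c_[2*q[:,:2],np.ones(len(q))]; s=np.linalg.lstsq(A,(q[:,:2]**2).sum(1),rcond=None)[0]
print(len(q),"circle fit",s[:2],np.sqrt(s[2]+s[:2]@s[:2]),"enclosing",cv2.minEnclosingCircle(q[:,:2].astype(np.float32)),"z",np.median(q[:,2]),q.min(0),q.max(0))
E
python3 go.py .5935 .048 .155 30
```

```text
clock: 16.6
tcp_pos: [0.4607, 0.4382, 0.161]
orientation: [0.001, 0.5, 0.866, 0.002]
wrist_force: [0.8, 0.0, -3.6]
finger_gap: 0.0461
grip_force: 47.1
183 circle fit [0.59380233 0.0477089 ] 0.03132523471992525 enclosing ((0.5940795540809631, 0.047262463718652725), 0.03423209488391876) z 0.09024729038270385 [0.56054175 0.01471483 0.08600584] [0.62774338 0.08069935 0.09664169]
rows [-404.3  -79.     4.3] turn -0.001 | tcp [0.4602 0.4378 0.1596] yaw 29.9 tilt [ 0.     0.002 -1.   ] F [ 0.71 -0.39 -4.29] gap 0.0464 grip 47.1 t 16.65 q [0.63 0.45 0.12 1.25 0.   1.68]
```

Cradle centre is (0.594, 0.0478): fitted outer radius 34 mm and z 0.090, as they should be. Carry the pot over.

```bash
python3 -m handwheel '[[-10,-2,0,0,0.3],[-30,-6,0,0,0.3],[-55,-11,0,0,0.3],[-85,-17,0,0,0.3],[-115,-23,0,0,0.3],[-145,-29,0,0,0.3],[-175,-35,0,0,0.3],[-205,-41,0,0,0.3]]' >/dev/null; python3 -m handwheel '[[-30,-6,0,0,0.3],[-60,-12,0,0,0.3],[-90,-18,0,0,0.3],[-120,-24,0,0,0.3],[-150,-30,0,0,0.3],[-175,-35,0,0,0.3],[-190,-37,0,0,0.3],[-199,-38,0,0,0.3]]'; python3 -m handwheel '[[0,0,0,0,0.3],[0,0,0,0,0.3]]' >/dev/null; python3 go.py .594 .0478 .115 30
```

```text
clock: 18.25
tcp_pos: [0.5927, 0.0464, 0.1578]
orientation: [-0.001, 0.501, 0.865, -0.0]
wrist_force: [0.2, 0.6, -4.0]
finger_gap: 0.0464
grip_force: 47.2
rows [-1.6  0.9 43.4] turn -0.001 | tcp [0.5924 0.0487 0.1584] yaw 30.0 tilt [ 0.001 -0.    -1.   ] F [-0.16  0.34 -4.24] gap 0.046 grip 47.2 t 18.45 q [-0.05  0.37  0.    1.21  0.    0.99]
```

```bash
python3 -m handwheel '[[-1,1,10,0,0.3],[-1.5,1,20,0,0.3],[-1.5,1,30,0,0.3],[-1.5,1,37,0,0.3],[-1.5,1,41,0,0.3],[-1.5,1,41,0,0.3],[-1.5,1,41,0,0.3]]'
python3 - <<'E'
from h import *
from workcell import imaging
c=imaging.read_camera("scene"); np.savez("pics/s11.npz",**c)
P=cloud(c,270,335,170,245); im=c["color"][170:245,270:335].astype(int)
m=(im[...,2]-im[...,0]>18)&(im.max(2)<170)&(np.hypot(P[...,0]-.594,P[...,1]-.048)<.05)&(P[...,2]>.09)
k,l,st,ce=cv2.connectedComponentsWithStats(m.astype(np.uint8)); i=1+st[1:,4].argmax(); q=P[l==i]; v,u=np.nonzero(l==i)
print("brown",len(q),"z",np.percentile(q[:,2],[1,5,50,95]).round(4),"x",q[:,0].min(),q[:,0].max(),"y",q[:,1].min())
for z0,z1 in((.10,.13),(.13,.16)):
    w=q[(q[:,2]>z0)&(q[:,2]<z1)]
    if len(w)<10: continue
    A=np.c_[2*w[:,:2],np.ones(len(w))]; b=(w[:,:2]**2).sum(1); s=np.linalg.lstsq(A,b,rcond=None)[0]; print(z0,len(w),"fit",s[:2],np.sqrt(s[2]+s[:2]@s[:2]))
    # with fixed radius
    from scipy.optimize import least_squares
    print(least_squares(lambda t:np.hypot(*(w[:,:2]-t).T)-.0235,[.594,.048]).x)
cv2.imwrite("pics/s11.png",cv2.resize(c["color"][140:250,255:375],(600,550),interpolation=2))
E
python3 go.py .594 .0478 .115 30
```

```text
clock: 19.15
tcp_pos: [0.5947, 0.0472, 0.1178]
orientation: [0.0, 0.5, 0.866, 0.0]
wrist_force: [-0.8, -0.5, -4.1]
finger_gap: 0.0465
grip_force: 47.3
brown 217 z [0.1077 0.1107 0.133  0.1615] x 0.5696786175397205 0.6265359904764295 y 0.021840787636226766
0.1 96 fit [0.59298536 0.04582048] 0.02097205464503933
[0.5946815  0.04839588]
0.13 99 fit [0.59237027 0.04452853] 0.01990889774648718
[0.59404415 0.04852952]
rows [ 1.1 -0.5  3.1] turn -0.001 | tcp [0.5949 0.0471 0.1181] yaw 29.9 tilt [-0.     0.001 -1.   ] F [ 0.01  0.58 -3.17] gap 0.0462 grip 47.3 t 19.2 q [-0.06  0.39 -0.06  1.12  0.    0.99]
```

View pics/s11.png

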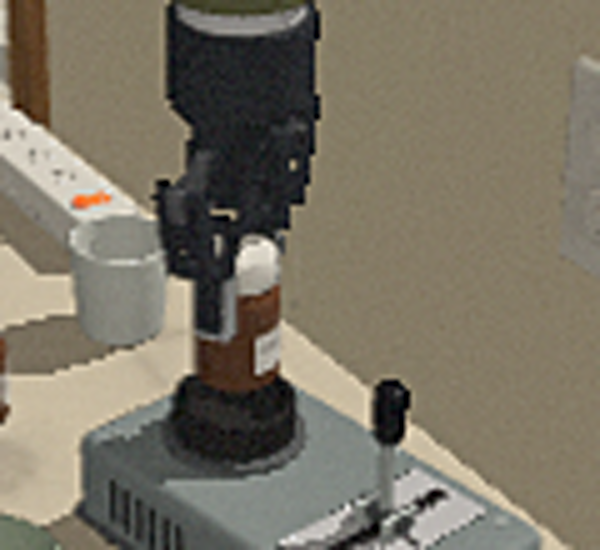

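The full pot hangs upright, its bottom at z≈0.107 (15 mm over the rim). It is centred within 1 mm of the cradle at crop (240,335), and the lever is upright at (390,440). Let it settle and hand in.

```bash
python3 -m handwheel '[[0,0,0,0,0.3],[0,0,0,0,0.3],[0,0,0,0,0.3],[0,0,0,0,0.3],[0,0,0,0,0.3]]' && python3 -c "
from workcell import workorder; print(workorder.hand_in())"
```

```text
clock: 19.7
tcp_pos: [0.5946, 0.0471, 0.1177]
orientation: [0.0, 0.5, 0.866, 0.0]
wrist_force: [0.8, -0.3, -3.9]
finger_gap: 0.0464
grip_force: 47.3
the job is handed in; nothing more can be done
None
```

I handed in the job at 19.7 s (no verdict shown): the lever is at idle, upright to within about 0.03 rad; the light pot (about 0.8 N) stands upright on the bench; and the full pot (about 3.9 N) is held upright and still, about 15 mm above the cradle rim and centred to about 1 mm.

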